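# Feel for the right clamp gap

## Robot

A 7-joint arm with a two-finger parallel gripper is mounted at the origin on the work surface. World frame = base frame: x ahead of the robot, y to its left, z up, the work surface at z = 0. Lengths are in m, angles in rad, forces in N, time in s.
With the tool pointing down it reaches from about 0.35 to 0.9 m from the base axis. Payload 19.9 kg.
Tool frame: the origin (TCP) lies between the finger pads; the fingertips stand 14 mm ahead of it and the grasp point (between the pads) lies 5 mm behind it; z points along the fingers, y is the line along which they close (so a half turn about z gives the same grasp; the last joint's range is limited). The gripper opens to 94 mm and grips with 3 to 60 N. Pads are 16 mm wide; open, the fingers measure 119 mm over their backs; the gripper's body (75 mm by 177 mm) begins 78 mm behind the grasp point.
Start: joints at [1.288, 0.417, -0.01, 1.614, 0.005, 1.111, -0.053], TCP at [0.15, -0.607, 0.219] pointing down, gripper open.
Joint ranges: [-2.81, 2.81], [-0.39, 2.02], [-1.27, 1.25], [0.06, 2.57], [-1.19, 4.33], [0.19, 2], [-2.82, 2.82]. Speed limits (rad/s): [1.89, 1.89, 2.39, 2.39, 3.01, 3.01, 3.01].

## Interface

Orientations are given as a unit quaternion [x, y, z, w].
In Python, from bench import ctrl gives the robot as it stands.
- The arm moves only by the shell command python3 -m pendant 'ROWS' [FORCE]. ROWS is JSON, a list that holds one entry, the list of rows, each a list of 7 numbers: the turn, a rotation vector about the tool's x, y, z in rad, then the shift along the tool's x, y, z in m, then the closure in counts, from 0 (fully open) to 255 (shut). A call has 1 to 5 rows; each row shifts and turns the commanded pose from where the row before left it, along the tool's axes as they then stand; what a row does not reach is not made up. A row lasts 1/12 s, in which the tool goes at most 41.7 mm and 7.16 degrees, less where a joint would pass 70% of its speed; a pose out of reach is approached as far as the arm can. A call with a gripper value outside its range is refused whole. The fingers move at their own pace and stop on an object; FORCE is the grip in N (left out, the last holds). Time passes only in rows, so rows that do not move let the fingers close. It gives the time, the measured TCP pose, the force, the opening and the grip force at its end, in the units of the state.
- ctrl.get_state(): the state, without advancing time (a new reading comes with each control period).
- ctrl.camera(name): name is "scene" or "top" or "wrist"; returns the picture (384x512x3 uint8, red, green, blue); there is no depth.
- ctrl.camera_info(name): a dict with "camera_matrix" (3x3 intrinsics, pixels), "origin" and "attitude" of the camera in the world; the wrist camera has in their place "tool_from_camera" (4x4, takes a point from camera to tool coordinates, whose origin is the TCP and whose axes are the flange's). Camera axes: x right, y up, looking along -z (the intrinsics and any distortion apply to the point x, -y, -z); pixel columns grow to the right and rows downward; lengths in m; the calibration is good to about 2 mm. The wrist camera is an equidistant fisheye: a pixel r from the principal point sees the ray r / f radians off the axis. A picture is of the moment at which its call begins: read the wrist's pose just before it. camera_info takes no time and is no camera call.
- ctrl.hand_in(): hands the job in; it is judged then, once.
The state is a dict: "time_s": time; "q": joint angles; "joint_vel": joint speeds; "joint_efforts": joint torques, N m; "ee_pos": TCP position; "tool_rot": TCP orientation; "wrist_force": force on the tool from outside, world axes, zero at the start; "moment": the same for the moment, N m; "grip_width": opening from 0.0 (shut) to 1.0 (fully open); "gripper_force": force on a finger pad.
Only numpy, scipy, OpenCV 4.12 (cv2) and the standard library are available. Lean on these libraries where they do the work, as an engineer would, in place of code of your own. Each camera call takes 0.05 s, during which the arm holds its last target. There are 200 camera calls.

## Task

Draw the feeler blade out of its wooden stand and try it, upright, in the top slots of the four tube clamps on the jig: two clamps are too tight, one is slack, and one grips the blade with a light, steady drag; they look the same, so you must feel which it is. Leave the blade standing fully home, its collar down on the clamp that grips it, and let go. Never force it: push with no more than 25 N, and leave the other things on the bench where they are.

Things in the scene. Friction and masses are not known exactly. Their poses are not given: they have to be found in the camera images.
- blade: Feeler gauge upright in the stand, alike turned half round about z. Origin: centre of the lower tip; z up the tool. Steel blade 5 mm thick (x), 22 wide (y), rounded lower edge, 40 long up to the underside of an aluminium collar 22 (x) by 30 (y) by 8 mm; above it a black handle 16 thick (x) by 26 (y), from 48 to 93 mm above the tip; grip it across the 16 mm. Weighs 70 to 120 g.
- jig: Fixed plywood base 100 (x) by 330 (y) by 12 mm; a black tube along y passes through four equal grey plastic split clamps, each 72 (x) by 44 (y) by 75 mm tall, 70 mm apart along y. Origin: centre of the base's underside; z up. Two screw heads 4 mm high on each clamp top, 26 mm either side (x) of its slot. Which clamp is tight, slack or right changes each time.
- slot_1 (a point): Centre of the first clamp's slot mouth (y = -105 mm of the jig), level with the clamp's flat top, 87 mm above the table; axes as the jig: x across the slot, y along it, z up. Every slot is 30 mm long (y); its mouth narrows from 15 to 8 mm (x) in the first 5 mm and stays 8 mm to 13 mm deep. Home is 40 mm deep, the collar on the clamp's rigid top.
- slot_2 (a point): The same point of the second clamp (y = -35 mm of the jig). In every clamp the tip meets what is hidden inside at 20 to 25 mm deep. The two too-tight ones: a springy stop, about 3 N more for each mm pushed.
- slot_3 (a point): The same point of the third clamp (y = +35 mm of the jig). The slack clamp: the blade drops in to the collar with nothing felt (under 1.5 N).
- slot_4 (a point): The same point of the fourth clamp (y = +105 mm of the jig). The right clamp: sprung jaws, a push of up to about 10 N as the tip spreads them, then a steady drag of about 3 to 6 N down to home.
- stand: Fixed brown wooden block 72 (x) by 70 (y) by 45 mm with a slot 8 (x) by 26 mm (y) in its top that holds the blade at the start, the collar resting on the block. Origin: centre of the underside; z up.
- offcut_a: Loose black tube offcut, 28 mm diameter, 110 mm long, lying (along its x); not part of the job. Origin: underside, mid-length.
- elbow: Loose black tube elbow, 32 mm diameter, legs 60 and 50 mm, lying flat; not part of the job. Origin: underside of its corner.
- driver: Loose screwdriver with a red handle, about 200 mm long, lying; not part of the job. Origin: underside, near its middle.
- collar: Loose brass ring, 44 mm across and 18 mm high, lying flat; not part of the job. Origin: centre of the underside.
Things that resemble listed ones, but are neither listed nor needed, are in the scene too. Of the things that look like the stand, the smallest one is meant.

How it is judged:
By the outcome, as a careful person would: the job done as asked, in the order asked, and still so for the second after the job is handed in, with the robot touching nothing.
It also fails if it takes over 59 s, if anything falls off the work surface, if the arm or the gripper's body presses on something with over 40 N, if the wrist force passes 120 N, or if a joint passes its speed limit or range.

## Working session

There is one attempt and no reset: what is moved stays moved. The work goes in short steps, Python scripts to look and compute and a shell command to move; the robot and the scene stay as the last step left them, time stands still between calls to the robot, and variables do not carry over. Pictures are saved under pics/ and viewed, at most 10 in all, crops included, and the job is handed in when it is done.

```bash
ls; mkdir -p pics; python3 - <<'E'
from bench import ctrl
import cv2
s=ctrl.get_state();print(s)
for n in("scene","top","wrist"):
    print(n,ctrl.camera_info(n))
    cv2.imwrite(f"pics/{n}0.png",ctrl.camera(n)[:,:,::-1])
E
```

```text
pics
{'time_s': 0.0, 'q': array([ 1.28753806,  0.41798363, -0.01030146,  1.61416221,  0.0047336 ,
        1.11069891, -0.05301154]), 'joint_vel': array([ 8.15696870e-04, -9.84930412e-04,  6.15559785e-05, -8.98794955e-04,
        1.40182191e-03, -7.43128319e-04,  1.58467965e-03]), 'joint_efforts': array([ 7.62243726e-04, -8.51248956e+01,  6.38633631e-01, -4.25989044e+01,
       -4.89538489e-02,  1.86600775e-02,  1.14158711e-04]), 'ee_pos': array([ 0.14952449, -0.60648303,  0.2188243 ]), 'tool_rot': array([ 9.92702208e-01,  1.20590004e-01, -1.34443221e-04, -5.99813287e-04]), 'wrist_force': array([-0.51456311, -0.57800162,  0.0497126 ]), 'moment': array([-0.02704157,  0.0177673 , -0.02766508]), 'gripper_force': 0.0, 'grip_width': 1.0018383316733903}
scene {'camera_matrix': array([[363.19048106,   0.        , 255.73825928],
       [  0.        , 363.19048106, 190.06098776],
       [  0.        ,   0.        ,   1.        ]]), 'origin': array([0.89760525, 0.65529259, 0.65074338]), 'attitude': array([0.1256993 , 0.42371738, 0.85243702, 0.27931055])}
top {'camera_matrix': array([[419.86402931,   0.        , 253.87836314],
       [  0.        , 419.86402931, 192.71624247],
       [  0.        ,   0.        ,   1.        ]]), 'origin': array([0.28264036, 0.07234977, 1.26923239]), 'attitude': array([ 0.05065271, -0.06461593, -0.69942074,  0.70997867])}
wrist {'camera_matrix': array([[297.31863964,   0.        , 252.12701465],
       [  0.        , 297.31863964, 196.97421085],
       [  0.        ,   0.        ,   1.        ]]), 'tool_from_camera': array([[ 6.14735881e-04,  9.59711586e-01,  2.80986287e-01,
         8.11776442e-02],
       [ 9.99999767e-01, -6.73298996e-04,  1.11881296e-04,
         2.99025417e-04],
       [ 2.96561561e-04,  2.80986153e-01, -9.59711777e-01,
        -1.66217908e-01],
       [ 0.00000000e+00,  0.00000000e+00,  0.00000000e+00,
         1.00000000e+00]])}
```

View pics/top0.png

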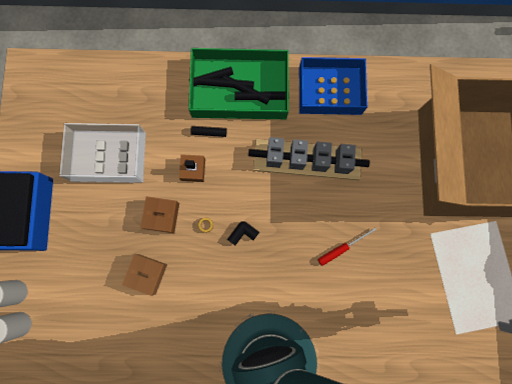

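View pics/scene0.png

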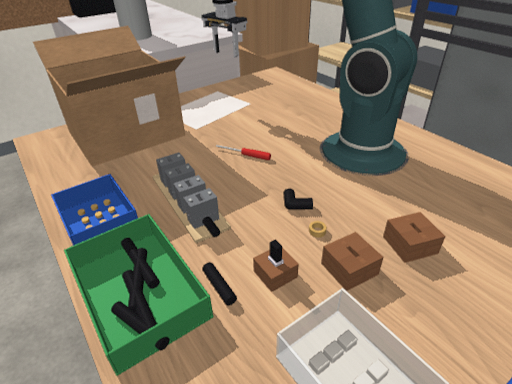

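The top view shows the blade in the smallest stand at about (190,167), the jig from (258,155) to (362,162) with four clamps, and two larger decoy blocks. I'll enlarge both.

```bash
cat > h.py <<'E'
from bench import ctrl
import numpy as np, cv2
from scipy.spatial.transform import Rotation as R
def cam(n,s=None):
    i=ctrl.camera_info(n);K=i["camera_matrix"]
    if n!="wrist": return K,R.from_quat(i["attitude"]).as_matrix(),i["origin"]
    s=s or ctrl.get_state();T=i["tool_from_camera"];Rt=R.from_quat(s["tool_rot"]).as_matrix()
    return K,Rt@T[:3,:3],Rt@T[:3,3]+s["ee_pos"]
def pt(n,u,v,z,s=None):
    K,A,o=cam(n,s)
    x=(u-K[0,2])/K[0,0];y=(v-K[1,2])/K[1,1]
    if n=="wrist":
        r=np.hypot(x,y);k=np.sin(r)/r if r>1e-9 else 1;d=np.array([x*k,-y*k,-np.cos(r)])
    else: d=np.array([x,-y,-1])
    d=A@d;return o+d*(z-o[2])/d[2]
def pix(n,p,s=None):
    K,A,o=cam(n,s);c=A.T@(np.array(p)-o);x,y,z=c[0],-c[1],-c[2]
    if n=="wrist":
        h=np.hypot(x,y);k=np.arctan2(h,z)/h
    else:k=1/z
    return np.array([K[0,0]*x*k+K[0,2],K[1,1]*y*k+K[1,2]])
E
python3 - <<'E'
from h import *
t=cv2.imread("pics/top0.png")
a=cv2.resize(t[125:200,165:295],None,fx=6,fy=6,interpolation=cv2.INTER_CUBIC)[:, :780]
b=cv2.resize(t[130:185,245:375],None,fx=6,fy=6,interpolation=cv2.INTER_CUBIC)
cv2.imwrite("pics/c1.png",cv2.resize(np.vstack([a[150:400],b]),None,fx=1,fy=1))
print(pt("top",190,164,.093),pt("top",275,150,.087),pt("top",347,157,.087))
E
```

```text
[0.55676597 0.23432458 0.093     ] [ 0.60432269 -0.00948999  0.087     ] [ 0.58730596 -0.21925523  0.087     ]
```

View pics/c1.png

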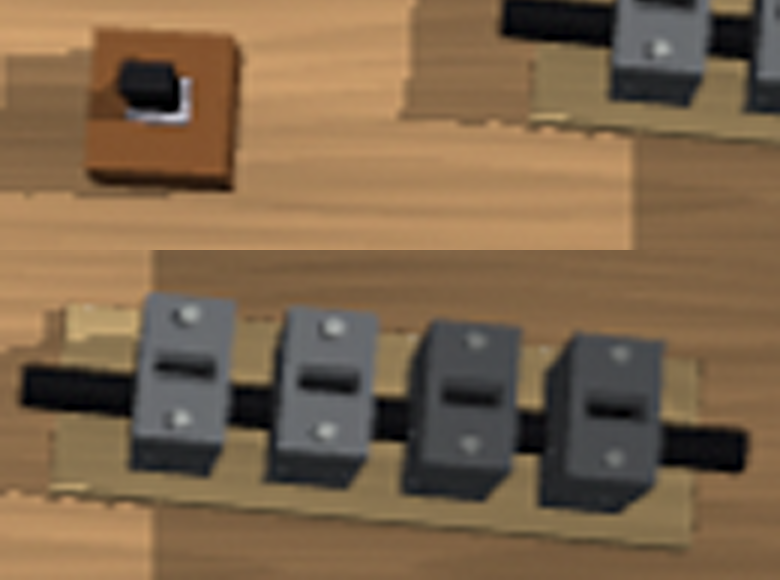

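```bash
python3 - <<'E'
from h import *
h=pt("top",165+148/6,150+77/6,.098);print("handle",h)
c=[pt("top",165+x/6,150+y/6,.045) for x,y in((95,28),(240,37),(232,178),(88,171))]
print("stand",np.mean(c,0),[np.linalg.norm(c[i]-c[i-1]).round(3) for i in range(4)])
e=c[0]-c[1];f=c[3]-c[2];print("yaw y-axis",np.degrees([np.arctan2(e[1],e[0]),np.arctan2(f[1],f[0])])-90)
s=[pt("top",245+x/6,130+(y-250)/6,.087) for x,y in((185,366),(328,381),(471,394),(614,408))]
print(np.round(s,4));d=s[0]-s[3];print(np.linalg.norm(d)/3,np.degrees(np.arctan2(d[1],d[0]))-90)
st=ctrl.get_state();print(R.from_quat(st["tool_rot"]).inv().apply(h-st["ee_pos"]))
E
```

```text
handle [0.55899187 0.23471286 0.098     ]
stand [0.5583368  0.23374542 0.045     ] [np.float64(0.073), np.float64(0.072), np.float64(0.072), np.float64(0.071)]
yaw y-axis [-2.59043501 -1.84328582]
[[ 0.6064 -0.0119  0.087 ]
 [ 0.6002 -0.0813  0.087 ]
 [ 0.595  -0.1508  0.087 ]
 [ 0.5893 -0.2203  0.087 ]]
0.06968887773070945 -4.677098659299986
[ 0.5989474  -0.71868438  0.1215885 ]
```

```bash
P="python3 -m pendant"
$P '[[[0,0,-0.12,0,0,0,0],[0,0,-0.12,0,0,0,0],[0,0,-0.12,0,0,0,0],[0,0,-0.12,0,0,0,0],[0,0,-0.12,0,0,0,0]]]'
$P '[[[0,0,-0.12,0,0,0,0],[0,0,-0.12,0,0,0,0],[0,0,-0.12,0,0,0,0],[0,0,-0.12,0,0,0,0],[0,0,-0.12,0,0,0,0]]]'
$P '[[[0,0,-0.09,0,0,0,0],[0,0,0,0.035,0.015,0,0],[0,0,0,0.035,0.015,0,0],[0,0,0,0.035,0.015,0,0],[0,0,0,0.035,0.015,0,0]]]'
```

```text
time_s: 0.57
ee_pos: [0.1496, -0.6067, 0.2192]
tool_rot: [0.912, 0.411, 0.0, -0.0]
wrist_force: [-0.8, -0.1, -0.4]
grip_width: 1.001
gripper_force: 0.0
time_s: 0.98
ee_pos: [0.1496, -0.6067, 0.2192]
tool_rot: [0.749, 0.662, 0.0, -0.0]
wrist_force: [0.8, 0.9, -0.1]
grip_width: 0.997
gripper_force: 0.0
time_s: 1.4
ee_pos: [0.2154, -0.4675, 0.2191]
tool_rot: [0.721, 0.693, 0.0, -0.0]
wrist_force: [1.1, -0.6, 0.5]
grip_width: 1.002
gripper_force: 0.0
```

```bash
P="python3 -m pendant"
for i in 1 2 3; do echo; done >/dev/null
$P '[[[0,0,0,0.036,0.016,0,0],[0,0,0,0.036,0.016,0,0],[0,0,0,0.036,0.016,0,0],[0,0,0,0.036,0.016,0,0],[0,0,0,0.036,0.016,0,0]]]' | grep ee_
$P '[[[0,0,0,0.036,0.016,0,0],[0,0,0,0.036,0.016,0,0],[0,0,0,0.036,0.016,0,0],[0,0,0,0.036,0.016,0,0],[0,0,0,0.036,0.016,0,0]]]' | grep ee_
$P '[[[0,0,0,0.036,0.016,0,0],[0,0,0,0.036,0.016,0,0],[0,0,0,0.036,0.016,0,0],[0,0,0,0.036,0.016,0,0],[0,0,0,0.036,0.016,0,0]]]' | grep ee_
$P '[[[0,0,0,0.036,0.016,0,0],[0,0,0,0.036,0.016,0,0],[0,0,0,0.036,0.016,0,0],[0,0,0,0.030,0.012,0,0],[0,0,0,0,0,0,0]]]'
python3 - <<'E'
from h import *
s=ctrl.get_state();w=ctrl.camera("wrist");cv2.imwrite("pics/w1.png",w[:,:,::-1])
hp=np.array([.559,.2347,.098])
print(pix("wrist",hp,s))
print(s["ee_pos"],R.from_quat(s["tool_rot"]).as_matrix())
im=cv2.imread("pics/w1.png");cv2.imwrite("pics/w1b.png",cv2.resize(im,(800,600),interpolation=cv2.INTER_CUBIC))
E
```

```text
ee_pos: [0.3023, -0.2907, 0.2194]
ee_pos: [0.3893, -0.1139, 0.2196]
ee_pos: [0.4764, 0.0627, 0.2195]
time_s: 3.07
ee_pos: [0.5416, 0.2027, 0.2191]
tool_rot: [0.719, 0.695, 0.001, -0.001]
wrist_force: [-0.8, 1.7, 0.6]
grip_width: 1.005
gripper_force: 0.0
[269.72457414 162.99903167]
[0.54159692 0.20266005 0.21905794] [[ 3.35398703e-02  9.99437034e-01 -8.32137708e-04]
 [ 9.99432066e-01 -3.35369653e-02  3.28889735e-03]
 [ 3.25913844e-03 -9.41974299e-04 -9.99994245e-01]]
```

View pics/w1b.png

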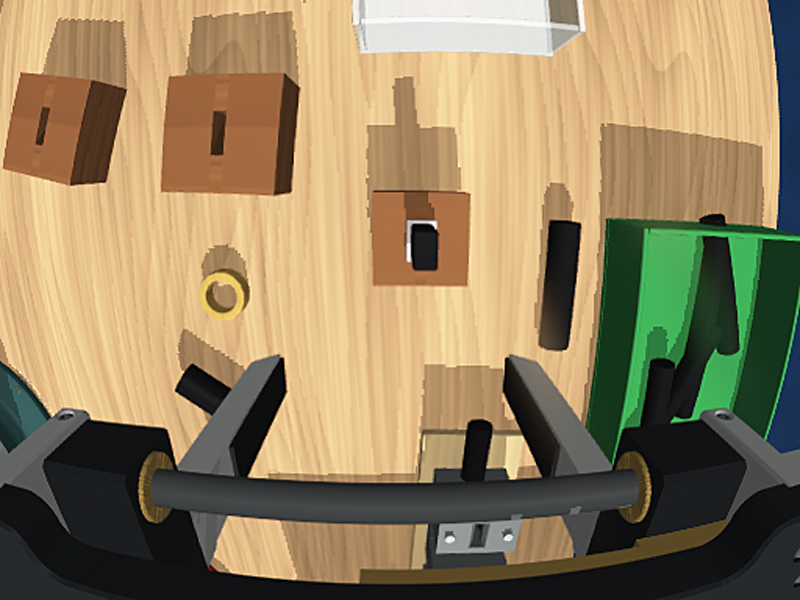

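Wrist view (800-scale): the handle top is centred at about (425,248) and the stand top at about (421,239), edges parallel to the tool axes.

```bash
python3 - <<'E'
from h import *
s=ctrl.get_state();k=.64
print(pt("wrist",425*k,248*k,.098,s),pt("wrist",421*k,239*k,.045,s))
c=[pt("wrist",a*k,b*k,.045,s) for a,b in((373,193),(470,193),(468,285),(373,286))]
print([np.linalg.norm(c[i]-c[i-1]).round(3) for i in range(4)]); e=c[0]-c[3];f=c[1]-c[2];print(np.degrees(np.arctan2(e[1],e[0]))-90,np.degrees(np.arctan2(f[1],f[0]))-90)
M=R.from_quat(s["tool_rot"]).as_matrix();print(M.T@(np.array([.5595,.2345,.075])-s["ee_pos"]))
E
```

```text
[0.56072185 0.23594747 0.098     ] [0.56113678 0.23443088 0.045     ]
[np.float64(0.07), np.float64(0.071), np.float64(0.069), np.float64(0.072)]
-2.4319747845022306 -1.5014858439485863
[0.03498332 0.01745341 0.14390578]
```

```bash
P="python3 -m pendant"
$P '[[[0,0,0,0.0353,0.018,0,0],[0,0,0,0,0,0.035,0],[0,0,0,0,0,0.035,0],[0,0,0,0,0,0.035,0],[0,0,0,0,0,0.035,0]]]'
$P '[[[0,0,0,0,0,0.004,150],[0,0,0,0,0,0,200],[0,0,0,0,0,0,255],[0,0,0,0,0,0,255],[0,0,0,0,0,0,255]]]' 10
$P '[[[0,0,0,0,0,0,255],[0,0,0,0,0,0,255],[0,0,0,0,0,0,255],[0,0,0,0,0,0,255],[0,0,0,0,0,0,255]]]' 40
```

```text
time_s: 3.53
ee_pos: [0.5604, 0.2297, 0.0779]
tool_rot: [0.721, 0.693, -0.0, 0.0]
wrist_force: [1.9, -0.0, -0.3]
grip_width: 1.001
gripper_force: 0.0
time_s: 3.95
ee_pos: [0.5616, 0.2313, 0.0775]
tool_rot: [0.721, 0.693, 0.001, 0.001]
wrist_force: [-0.2, 1.4, -0.1]
grip_width: 0.684
gripper_force: 0.0
time_s: 4.37
ee_pos: [0.5606, 0.2311, 0.0755]
tool_rot: [0.721, 0.693, 0.0, -0.0]
wrist_force: [-0.2, 0.3, 0.3]
grip_width: 0.331
gripper_force: 0.0
```

```bash
P="python3 -m pendant"
$P '[[[0,0,0,0.0035,0,0,255],[0,0,0,0,0,0,255],[0,0,0,0,0,0,255],[0,0,0,0,0,0,255],[0,0,0,0,0,0,255]]]'
$P '[[[0,0,0,0,0,0,255],[0,0,0,0,0,0,255],[0,0,0,0,0,0,255],[0,0,0,0,0,0,255]]]'
```

```text
time_s: 4.78
ee_pos: [0.5607, 0.2348, 0.0755]
tool_rot: [0.721, 0.693, 0.0, -0.0]
wrist_force: [-0.4, 0.6, 1.1]
grip_width: 0.169
gripper_force: 40.0
time_s: 5.12
ee_pos: [0.5608, 0.2346, 0.0755]
tool_rot: [0.721, 0.693, 0.0, -0.0]
wrist_force: [0.1, 1.0, 1.5]
grip_width: 0.169
gripper_force: 40.0
```

```bash
P="python3 -m pendant"
$P '[[[0,0,0,0,0,-0.012,255],[0,0,0,0,0,-0.025,255],[0,0,0,0,0,-0.030,255],[0,0,0,0,0,-0.030,255],[0,0,0,0,0,-0.018,255]]]'
$P '[[[0,0,0.042,0,0,0,255],[0,0,0,-0.0376,0.0056,0,255],[0,0,0,-0.0376,0.0056,0,255],[0,0,0,-0.0376,0.0056,0,255],[0,0,0,-0.0376,0.0056,0,255]]]'
$P '[[[0,0,0,-0.0376,0.0056,0,255],[0,0,0,-0.0376,0.0056,0,255],[0,0,0,-0.0376,0.0056,0,255],[0,0,0,-0.0376,0.0056,0,255],[0,0,0,-0.0376,0.0056,0,255]]]'
$P '[[[0,0,0,-0.0376,0.0056,0,255],[0,0,0,-0.0376,0.0056,0,255],[0,0,0,-0.0376,0.0056,0,255],[0,0,0,0,0,0,255],[0,0,0,0,0,0,255]]]'
python3 - <<'E'
from h import *
s=ctrl.get_state();w=ctrl.camera("wrist");cv2.imwrite("pics/w2.png",cv2.resize(w[60:360,140:420,::-1],None,fx=2,fy=2,interpolation=cv2.INTER_CUBIC))
np.save("s2.npy",np.r_[s["ee_pos"],s["tool_rot"]])
print(s["ee_pos"],R.from_quat(s["tool_rot"]).as_matrix().round(4),s["wrist_force"])
E
```

```text
time_s: 5.53
ee_pos: [0.5611, 0.2349, 0.1937]
tool_rot: [0.721, 0.693, 0.001, 0.0]
wrist_force: [0.8, -0.5, 0.4]
grip_width: 0.167
gripper_force: 40.0
time_s: 5.95
ee_pos: [0.5706, 0.0811, 0.1908]
tool_rot: [0.735, 0.678, -0.0, 0.0]
wrist_force: [1.2, -0.0, -0.9]
grip_width: 0.167
gripper_force: 40.0
time_s: 6.37
ee_pos: [0.5832, -0.1089, 0.1909]
tool_rot: [0.735, 0.678, -0.0, 0.0]
wrist_force: [0.1, 0.5, 0.7]
grip_width: 0.169
gripper_force: 40.0
time_s: 6.78
ee_pos: [0.5906, -0.223, 0.1902]
tool_rot: [0.736, 0.676, -0.0, -0.0]
wrist_force: [-0.9, 0.6, -1.0]
grip_width: 0.164
gripper_force: 40.0
[ 0.59057983 -0.22298749  0.19016567] [[ 8.480e-02  9.964e-01 -8.000e-04]
 [ 9.964e-01 -8.480e-02  1.000e-04]
 [ 0.000e+00 -8.000e-04 -1.000e+00]] [-0.87562709  0.56517251 -1.0389837 ]
```

View pics/w2.png

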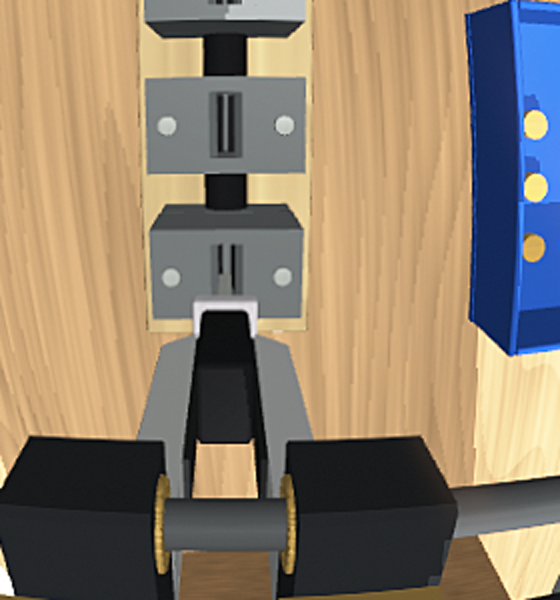

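Screw heads (crop): far clamp (171,277),(283,277); next clamp (167.5,125),(285,125). Midpoints give the slots.

```bash
python3 - <<'E'
from h import *
a=np.load("s2.npy");s=dict(ee_pos=a[:3],tool_rot=a[3:])
q=[pt("wrist",140+u/2,60+v/2,.091,s) for u,v in((171,277),(283,277),(167.5,125),(285,125))]
A=(q[0]+q[1])/2;B=(q[2]+q[3])/2
print(np.round(q,4),A,B,np.linalg.norm(q[0]-q[1]),np.linalg.norm(A-B))
d=B-A;print("yaw",np.degrees(np.arctan2(d[1],d[0]))-90)
M=R.from_quat(a[3:]).as_matrix();n=ctrl.get_state()["ee_pos"];print(M.T@(A-n),M.T@(B-n))
print(pix("wrist",a[:3]+M@[0,0,.0705],s)) 
E
```

```text
[[ 0.5652 -0.2184  0.091 ]
 [ 0.6173 -0.2228  0.091 ]
 [ 0.5708 -0.1484  0.091 ]
 [ 0.6227 -0.1527  0.091 ]] [ 0.59122536 -0.22060556  0.091     ] [ 0.5967461  -0.15054211  0.091     ] 0.05231509415912643 0.07028062260984479
yaw -4.50538537444325
[0.00022084 0.00039771 0.09938896] [ 7.05000676e-02 -4.54039170e-05  9.93907063e-02]
[253.03682906 210.99549516]
```

```bash
P="python3 -m pendant"
$P '[[[0,0,0,0,0,0.015,255],[0,0,0,0,0,0.018,255],[0,0,0,0,0,0.010,255],[0,0,0,0,0,0.006,255],[0,0,0,0,0,0,255]]]'
$P '[[[0,0,0,0,0,0.001,255],[0,0,0,0,0,0.001,255],[0,0,0,0,0,0.001,255],[0,0,0,0,0,0.001,255]]]' | grep -E 'ee_|wrist'
```

```text
time_s: 7.25
ee_pos: [0.5909, -0.2196, 0.1406]
tool_rot: [0.735, 0.678, -0.0, -0.001]
wrist_force: [0.3, 0.2, -0.9]
grip_width: 0.167
gripper_force: 40.0
ee_pos: [0.5915, -0.2206, 0.1379]
wrist_force: [-0.4, 0.7, -1.0]
```

```bash
P="python3 -m pendant"
$P '[[[0,0,0,0,0,0.001,255],[0,0,0,0,0,0.001,255],[0,0,0,0,0,0.001,255]]]' | grep -E 'ee_|wrist'
$P '[[[0,0,0,0,0,0.001,255],[0,0,0,0,0,0.001,255]]]' | grep -E 'ee_|wrist'
```

```text
ee_pos: [0.5913, -0.2206, 0.1344]
wrist_force: [-0.4, -0.3, -0.5]
ee_pos: [0.5912, -0.2206, 0.1323]
wrist_force: [-0.2, -0.1, -0.2]
```

```bash
P="python3 -m pendant"
$P '[[[0,0,0,0,0,0.001,255],[0,0,0,0,0,0.001,255]]]' | grep -E 'ee_|wrist'
$P '[[[0,0,0,0,0,0.001,255],[0,0,0,0,0,0.001,255]]]' | grep -E 'ee_|wrist'
```

```text
ee_pos: [0.5914, -0.2205, 0.1305]
wrist_force: [-0.1, 0.2, 3.0]
ee_pos: [0.5915, -0.2206, 0.1289]
wrist_force: [-0.8, -0.5, 7.8]
```

```bash
P="python3 -m pendant"
$P '[[[0,0,0,0,0,0.001,255]]]' | grep -E 'ee_|wrist'
$P '[[[0,0,0,0,0,0.001,255],[0,0,0,0,0,0,255]]]' | grep -E 'ee_|wrist'
```

```text
ee_pos: [0.5916, -0.2206, 0.1279]
wrist_force: [-0.2, -0.3, 7.0]
ee_pos: [0.5915, -0.2206, 0.1267]
wrist_force: [-0.1, -0.5, 3.9]
```

The force peaked at about 8 N and then fell to 4 N, which is what the gripping clamp should do. I'll continue down to see whether the drag stays steady.

```bash
P="python3 -m pendant"
$P '[[[0,0,0,0,0,0.001,255],[0,0,0,0,0,0.001,255]]]' | grep -E 'ee_|wrist'
$P '[[[0,0,0,0,0,0.001,255],[0,0,0,0,0,0.001,255]]]' | grep -E 'ee_|wrist'
$P '[[[0,0,0,0,0,0.001,255],[0,0,0,0,0,0.001,255]]]' | grep -E 'ee_|wrist'
```

```text
ee_pos: [0.5916, -0.2206, 0.1249]
wrist_force: [-0.7, 0.1, 7.0]
ee_pos: [0.5916, -0.2206, 0.1229]
wrist_force: [-1.0, 1.0, 6.7]
ee_pos: [0.5916, -0.2206, 0.1209]
wrist_force: [-1.1, 0.8, 6.4]
```

```bash
P="python3 -m pendant"
$P '[[[0,0,0,0,0,0.001,255],[0,0,0,0,0,0.001,255]]]' | grep -E 'ee_|wrist'
$P '[[[0,0,0,0,0,0.0007,255],[0,0,0,0,0,0,255]]]' | grep -E 'ee_|wrist'
```

```text
ee_pos: [0.5916, -0.2206, 0.1189]
wrist_force: [-0.9, 0.8, 6.2]
ee_pos: [0.5915, -0.2206, 0.118]
wrist_force: [-0.0, 0.1, 4.1]
```

```bash
P="python3 -m pendant"
$P '[[[0,0,0,0,0,0.0006,255],[0,0,0,0,0,0,255]]]' | grep -E 'ee_|wrist'
$P '[[[0,0,0,0,0,0.0004,255],[0,0,0,0,0,0,255]]]' | grep -E 'ee_|wrist'
```

```text
ee_pos: [0.5915, -0.2206, 0.1175]
wrist_force: [-0.8, -0.3, 4.2]
ee_pos: [0.5916, -0.2206, 0.1174]
wrist_force: [-1.9, -0.0, 11.8]
```

Position stopped at 0.1174 m (40.1 mm deep) while the force stepped up: the collar is seated. Releasing.

```bash
P="python3 -m pendant"
$P '[[[0,0,0,0,0,0,140],[0,0,0,0,0,0,140],[0,0,0,0,0,0,140],[0,0,0,0,0,0,140],[0,0,0,0,0,0,140]]]' | grep -E 'grip|wrist'
$P '[[[0,0,0,0,0,0,140],[0,0,0,0,0,-0.01,140],[0,0,0,0,0,-0.03,140],[0,0,0,0,0,-0.04,140],[0,0,0,0,0,-0.04,140]]]'
$P '[[[0,0,0,-0.03,0,0,140],[0,0,0,-0.03,0,0,140],[0,0,0,0,0,0,140]]]' | grep ee_
python3 - <<'E'
from h import *
s=ctrl.get_state();w=ctrl.camera("wrist")[:,:,::-1];c=ctrl.camera("scene")[:,:,::-1]
a=cv2.resize(w[60:360,130:430],(400,400));b=cv2.resize(c[130:250,130:250],(400,400),interpolation=cv2.INTER_CUBIC)
cv2.imwrite("pics/f.png",np.hstack([a,b]));print(pix("scene",[.5913,-.2206,.14]),pix("scene",[.5913,-.2206,.087]))
E
```

```text
wrist_force: [-0.1, 0.3, -0.4]
grip_width: 0.445
gripper_force: 0.0
time_s: 10.58
ee_pos: [0.5908, -0.2201, 0.2385]
tool_rot: [0.735, 0.678, -0.0, -0.001]
wrist_force: [0.3, -0.3, 0.3]
grip_width: 0.453
gripper_force: 0.0
ee_pos: [0.5851, -0.2868, 0.2376]
[166.72874712 142.68333839] [169.86834423 158.62722644]
```

View pics/f.png

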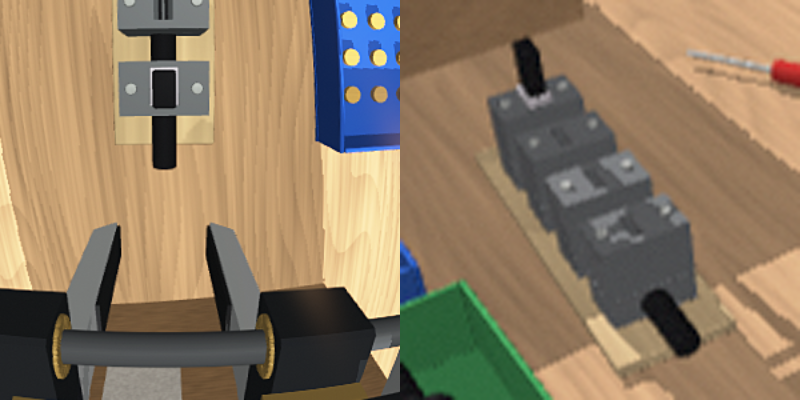

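The pictures show the blade upright in the far clamp at (165,88) left and (530,70) right, with its collar flat on the clamp top and the gripper clear.

```bash
python3 -c "
from bench import ctrl
print(ctrl.hand_in())"
```

```text
the job is handed in; nothing more can be done
None
```

The blade is standing fully home in the clamp at the jig's far right end (seen from the robot), its collar down and the gripper clear; this first clamp tried peaked at about 8 N, then dragged at about 4–7 N (12 N at most as the collar seated), so I did not try the other three and handed the job in.

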